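Clamp a sensor post into its bracket with a U-bolt

TASK

Slide the sensor post along its two vee saddles until its collar is up against the end of the bracket, then take from the rail the U-bolt that fits the bracket, pass its legs down either side of the post, through the slots and into both holes of the keeper plate beneath, and press it home, standing square, until its bow sits on the post. Work gently and by feel so that nothing is forced or struck, let go at the end, leave the other two U-bolts hanging, and do not shift anything else on the bench.

Things in the scene. Friction and masses are not known exactly. Their poses are not given: they have to be found in the camera images.
- bracket: Grey steel hat-section bracket bolted to the bench. Origin at bench level under its centre, z up, y along the post. Flat top plate 130 x 130 mm, 8 mm thick, upper face at z = 70 mm; feet reach x = +-99 mm. Two dark vee saddles, 12 mm wide, 91 mm high, at y = +-50 mm. Press nothing here harder than about 30 N.
- slot_a (a point): Middle of one slot through the plate, 12.5 mm wide, 50 mm long along y, at x = -25, y = 0, z = 70 mm of the bracket. Under the slots lies a steel keeper plate, 5 mm thick, its upper face at z = 61 mm, with two 12 mm holes at x = +-25 mm, one under each slot. It was left anywhere between y = -12 and +12 mm: feel for the holes along the slots.
- slot_b (a point): Middle of the other slot, alike, at x = +25, y = 0, z = 70 mm of the bracket. The keeper plate takes about 25 N to shift. Below each of its holes a rounded spring nose grips the leg: from z = 54 mm on, pushing both legs down takes 8 to 15 N all the way, and the U-bolt stays where it is left.
- stop (a point): Middle of the bracket's +y end, at x = 0, y = 65, z = 91 mm of the bracket (on the lying post's axis). The post's collar must come up against this end face: the post's origin is here when home.
- clamp (a point): Point at x = 0, y = 0, z = 108 mm of the bracket: on the top line of the lying post, midway between the slots. When home the U-bolt's origin is at this height, over the keeper's holes (so up to 12 mm to either side along y), its x along the bracket's x.
- post: Zinc-grey steel tube, 34 mm diameter, 0.55 kg, lying loose in the saddles along the bracket's y, with a dark collar 50 mm in diameter. Origin on its axis at the collar's -y face; y along the tube. The collar fills y = 0 to 14 mm, the tube y = -210 (black cap) to +50 mm (flat end). It starts 15 to 35 mm too far to +y; sliding takes 3 to 7 N.
- ubolt: The U-bolt that fits: zinc-grey rod of 10 mm, legs 50 mm apart centre to centre (60 over all), 0.12 kg. Origin: inside of the bow at its top; bow's outside at z = +10 mm, straight for 11 mm, then curving down at 20 mm inside radius; legs along -z at x = +-25 mm to flat, chamfered ends at z = -79 mm; alike both ways round. Hangs astride the rail.
- ubolt_small: U-bolt that is too narrow: rod 8 mm, legs 39 mm apart centre to centre, hanging astride the rail. Origin: inside of the bow at its top, axes as for the right one. Leave it hanging.
- ubolt_large: U-bolt that is too wide: rod 10 mm, legs 66 mm apart centre to centre, hanging astride the rail. Origin: inside of the bow at its top, axes as for the right one. Leave it hanging.
- rail: Dark steel flat bar 300 mm long, 24 mm wide, its flat top 125 mm above the bench, on a leg at each end with a foot 50 x 90 mm. Origin under its centre at bench level, x along the bar. The three U-bolts hang astride it at about x = -80, 0 and +80 mm in any order, planes across the bar, the inside of each bow 3 to 6 mm above the bar.
- wrench: Open-ended steel spanner 200 mm long lying on the bench near the robot, origin at its middle. Leave it alone.
- nut_tray: Grey tray of nuts, 120 x 90 x 35 mm, origin under its centre. Leave it alone.
- can: Plain aluminium spray can, 60 mm diameter, 150 mm high, origin under its centre. Leave it alone.
- blades: Pile of dark stamped saw-blade blanks, 330 mm long, 23 mm high, x along the blades; origin at the underside near the broad end. Leave it alone.
- nut_a: Loose steel hex nut, 19 mm across, 8 mm high, on the bench beside the bracket's +x foot. Leave it alone.
- nut_b: Second loose nut, alike, beside the first. Leave it alone.

How it is judged (in metres and radians):
On the way, in this order (a step that is already met when the one before it is completed fails the run):
1. the post lies in its saddles with the collar up against the bracket's end (gap under 2 mm) (y of post in the frame of bracket between 0.0625 and 0.067 m and z of post in the frame of bracket below 0.094 m), for 0.2 s.
2. both legs of the right U-bolt have entered the keeper plate's two holes, one on either side of the post (z of ubolt in the frame of bracket below 0.134 m and angle between ubolt's own z axis and vertical below 0.15 rad and x of ubolt in the frame of bracket between -0.005 and 0.005 m and y of ubolt in the frame of bracket between -0.022 and 0.022 m and angle between the x axis of ubolt and the x axis of bracket, either way round below 0.12 rad and angle between ubolt's own z axis and vertical below 0.2 rad), for 0.1 s.
At the end, for the whole second after the job is handed in: Post in both saddles, collar within 2 mm of the bracket's end; the right U-bolt square (0.1 rad), both legs through the keeper's holes astride the post, bow within 2.5 mm of sitting on it; all released and at rest; the other U-bolts still hang and the rest of the bench is as it was (25 mm) (all of step 1 and z of ubolt in the frame of bracket between 0.106 and 0.1105 m and angle between ubolt's own z axis and vertical below 0.1 rad and x of ubolt in the frame of bracket between -0.005 and 0.005 m and y of ubolt in the frame of bracket between -0.022 and 0.022 m and angle between the x axis of ubolt and the x axis of bracket, either way round below 0.12 rad and angle between ubolt's own z axis and vertical below 0.2 rad and contact force between the fingers and ubolt below 0.1 N and contact force between the arm and post below 0.1 N and linear speed of each of ubolt, post below 0.01 m/s); the robot touches nothing.
It fails at once if the U-bolt is pressed or struck against the bracket, its keeper plate or the post with more than 45 N (contact force between ubolt and bracket above 45 N or contact force between ubolt and post above 45 N).
It fails at once if the post is driven against the bracket with more than 60 N (contact force between post and bracket above 60 N).
It fails at once if another U-bolt is knocked along or off the rail (more than 25 mm) (distance of any of ubolt_small, ubolt_large from where it was at the start of the episode above 0.025 m).
It fails at once if something else on the bench is shifted by more than 25 mm (distance of any of wrench, nut_tray, can, blades, nut_a, nut_b from where it was at the start of the episode above 0.025 m).
It also fails if it takes over 72 s, if anything falls off the work surface, if the arm or the gripper's body presses on something with over 40 N, if the wrist force passes 120 N, or if a joint passes its speed limit or range.

ROBOT

A 6-joint arm with a two-finger parallel gripper is mounted at the origin on the work surface. World frame = base frame: x ahead of the robot, y to its left, z up, the work surface at z = 0. Lengths are in m, angles in degrees, forces in N, time in s.
With the tool pointing down it reaches from about 0.325 to 0.85 m from the base axis. Payload 15.5 kg.
Tool frame: the origin (TCP) lies at the very end of the fingers, on their centre line; the grasp point (between the pads) lies arm.grip_depth behind it (arm.grip_depth is the distance from the TCP to the grasp point, in m); z points along the fingers, y is the line along which they close (so a half turn about z gives the same grasp; the last joint's range is limited). The gripper opens to 91 mm and grips with 3 to 60 N. Pads are 32 mm wide; open, the fingers measure 118 mm over their backs; the gripper's body (76 mm by 178 mm) begins 60 mm behind the grasp point.
Start: joints at [60.017, 28.281, 77.091, -0, 74.628, -5.472], TCP at [0.259, 0.569, 0.214] pointing down, gripper open.
Joint ranges: [-166.48, 166.48], [-47.26, 123.95], [12.59, 153.08], [-70.14, 250.14], [6.76, 159.57], [-176.63, 176.63]. Speed limits (degrees/s): [108.29, 108.29, 147.25, 172.46, 172.46, 172.46].

INTERFACE

Orientations are given as a 3x3 rotation matrix whose columns are the frame's x, y, z axes.
In Python, from rig import arm gives the robot as it stands. Calls block until the motion is done:
- arm.move_to(position, orientation): joint-space move of the TCP to a pose.
- arm.move_l(position, orientation=None, feed=0.15): straight line of the TCP; orientation=None keeps the orientation; feed is the mean speed in m/s.
- arm.move_joints(angles): joint-space move.
- arm.grip(opening): finger opening in m; the grip force is fixed at half the most; returns when the fingers have stopped.
- arm.sleep(seconds).
- arm.solve_ik(position, orientation): joint angles nearest the present ones, or None.
- arm.snapshot(name): name is "side" or "top" or "wrist"; returns the picture (420x560x3 uint8, red, green, blue); there is no depth.
- arm.get_calibration(name): a dict with "intrinsics" (3x3 intrinsics, pixels), "k1" (the pictures are not rectified: a ray, as slopes to the right and down, at radius r is drawn at 1 + k1 r^2 times it, then the intrinsics apply), "cam_to_world" (4x4, takes a point from camera to world coordinates). Camera axes: x right, y down, z forward; pixel columns grow to the right and rows downward; lengths in m; the calibration is good to about 2 mm. A picture is of the moment at which its call begins: read the wrist's pose just before it. get_calibration takes no time and is no camera call; for the wrist camera it gives the pose at the moment of the call.
A pose or a line that the arm cannot do raises arm.Unreachable and nothing moves.
- arm.sign_off(): hands the job in; it is judged then, once.
Readings, each from a call of its own:
- arm.current_t(): time.
- arm.current_joint_positions(): joint angles.
- arm.current_dq(): joint speeds.
- arm.current_tau(): joint torques, N m.
- arm.current_ee_pos(): TCP position.
- arm.current_tool_rot(): TCP orientation.
- arm.current_force(): force on the tool from outside, world axes, zero at the start.
- arm.current_torque(): the same for the moment, N m.
- arm.current_width(): finger opening in m.
- arm.current_grasp_force(): force on a finger pad.
Only numpy, scipy, OpenCV 4.12 (cv2) and the standard library are available. Lean on these libraries where they do the work, as an engineer would, in place of code of your own. Each camera call takes 0.05 s, during which the arm holds its last target. There are 200 camera calls.

## Working session

There is one attempt and no reset: what is moved stays moved. The work goes in short steps, each a Python script; the robot and the scene stay as the last script left them, time stands still between calls to the robot, and variables do not carry over. Pictures are saved under pics/ and viewed, at most 10 in all, crops included, and the job is handed in when it is done.

```bash
ls; mkdir -p pics; python3 - <<'E'
from rig import arm
import cv2,numpy as np
for n in ("top","side","wrist"):
    c=arm.get_calibration(n); print(n,np.round(c["intrinsics"],1).tolist(),c["k1"],np.round(c["cam_to_world"],3).tolist())
    im=arm.snapshot(n); cv2.imwrite(f"pics/{n}0.png",im[:,:,::-1])
    np.save(f"pics/{n}0.npy",im)
print(arm.grip_depth,arm.current_t(),arm.current_tool_rot(),arm.current_force())
a=cv2.resize(cv2.imread("pics/top0.png"),(800,600),interpolation=cv2.INTER_CUBIC);cv2.imwrite("pics/top0b.png",a)
a=cv2.resize(cv2.imread("pics/side0.png"),(800,600),interpolation=cv2.INTER_CUBIC);cv2.imwrite("pics/side0b.png",a)
E
```

```text
pics
top [[418.1, 0.0, 282.4], [0.0, 418.1, 208.0], [0.0, 0.0, 1.0]] -0.021744985349810345 [[0.029, -0.994, 0.105, 0.416], [-0.999, -0.033, -0.031, 0.035], [0.035, -0.104, -0.994, 1.163], [0.0, 0.0, 0.0, 1.0]]
side [[474.8, 0.0, 273.1], [0.0, 474.8, 211.6], [0.0, 0.0, 1.0]] -0.1334947168629529 [[0.989, -0.061, 0.136, 0.367], [-0.149, -0.503, 0.852, -0.964], [0.016, -0.862, -0.506, 0.694], [0.0, 0.0, 0.0, 1.0]]
wrist [[323.0, 0.0, 282.4], [0.0, 323.0, 212.5], [0.0, 0.0, 1.0]] -0.02412364321129716 [[0.414, 0.884, 0.215, 0.198], [0.91, -0.402, -0.099, 0.597], [-0.001, 0.237, -0.972, 0.384], [0.0, 0.0, 0.0, 1.0]]
0.0188 0.15 [[-9.09883774e-01  4.14863001e-01 -4.56256550e-04]
 [ 4.14863243e-01  9.09883427e-01 -7.98772590e-04]
 [ 8.37590799e-05 -9.16074291e-04 -9.99999577e-01]] [-0.27532479  0.38445345  0.022616  ]
```

View pics/top0b.png

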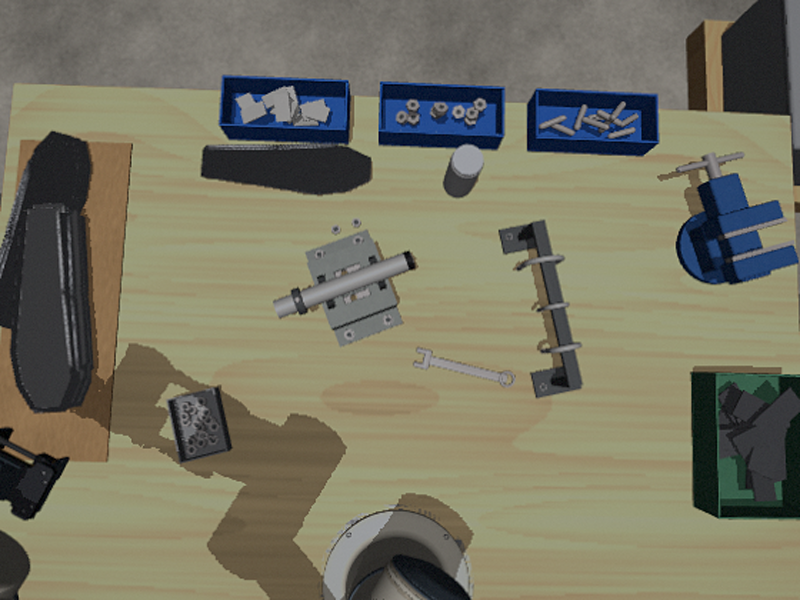

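View pics/side0b.png

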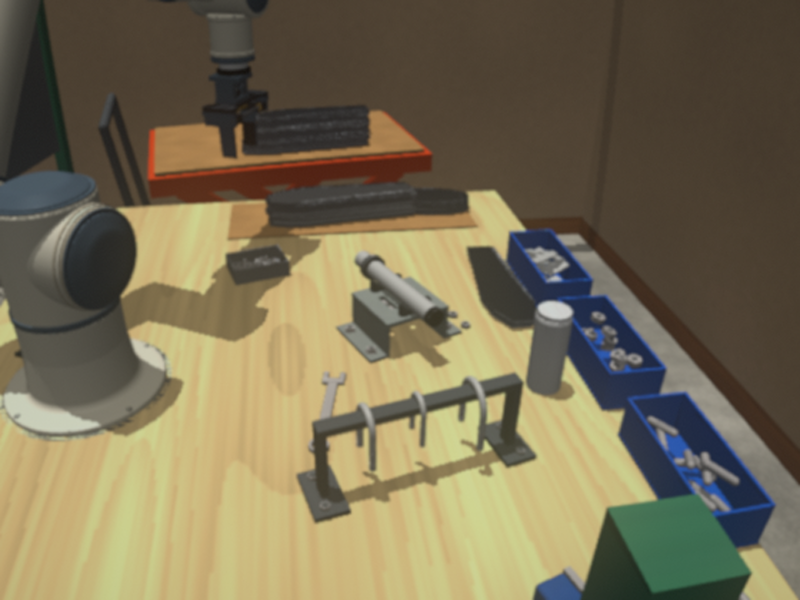

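The top view shows the bracket near (354,287), the post lying from (275,308) to its black cap at (413,260), and the collar at (297,300). The rail runs from (540,232) to (563,385). The far U-bolt (y≈262) looks widest, the middle one (305) narrowest, and the near one (347) the fit. I'll measure coarsely, then go for wrist views.

```bash
cat > h.py <<'E'
import numpy as np,cv2
from rig import arm
def ray(c,u,v):
    K=c["intrinsics"];d=np.array([(u-K[0,2])/K[0,0],(v-K[1,2])/K[1,1]]);s=d.copy()
    for _ in range(8): s=d/(1+c["k1"]*(s@s))
    T=np.array(c["cam_to_world"]);return T[:3,3],T[:3,:3]@np.array([s[0],s[1],1])
def at(c,u,v,z):
    o,d=ray(c,u,v);return o+d*(z-o[2])/d[2]
def proj(c,p):
    T=np.linalg.inv(c["cam_to_world"]);q=T[:3,:3]@np.array(p,float)+T[:3,3];s=q[:2]/q[2]
    s=s*(1+c["k1"]*(s@s));K=c["intrinsics"];return np.array([K[0,0]*s[0]+K[0,2],K[1,1]*s[1]+K[1,2]])
def R(yaw): # tool down, tool y (closing) at angle yaw deg in world
    a=np.radians(yaw);y=np.array([np.cos(a),np.sin(a),0]);z=np.array([0,0,-1.]);return np.column_stack([np.cross(y,z),y,z])
E
python3 - <<'E'
from h import *
c=arm.get_calibration("top");f=lambda u,v,z:np.round(at(c,u*.7,v*.7,z),3)
print("collar",f(297,300,.1),"cap",f(413,260,.1),"end",f(275,308,.1))
print("bracket corners",f(310,255,.07),f(366,232,.07),f(402,322,0),f(342,346,0))
for p in [(540,262),(553,305),(559,347)]: print("ub",f(*p,.14))
print("rail",f(540,222,.125),f(568,390,.125))
print("can",f(467,152,.15),"nuts",f(336,230,.005),f(356,222,.005))
E
```

```text
collar [0.516 0.191 0.1  ] cap [ 0.596 -0.014  0.1  ] end [0.501 0.229 0.1  ]
bracket corners [0.604 0.175 0.07 ] [0.65  0.073 0.07 ] [ 0.49  -0.001  0.   ] [0.439 0.114 0.   ]
ub [ 0.593 -0.235  0.14 ]
ub [ 0.518 -0.258  0.14 ]
ub [ 0.446 -0.269  0.14 ]
rail [ 0.668 -0.238  0.125] [ 0.372 -0.289  0.125]
can [ 0.783 -0.102  0.15 ] nuts [0.666 0.135 0.005] [0.684 0.096 0.005]
```

```bash
cat >> h.py <<'E'
def snap(n,name):
    c=arm.get_calibration(n);im=arm.snapshot(n);cv2.imwrite(f"pics/{name}.png",im[:,:,::-1])
    np.save(f"pics/{name}_T.npy",np.array(c["cam_to_world"]));return c,im
def cal(name,n="wrist"):
    c=arm.get_calibration(n);c["cam_to_world"]=np.load(f"pics/{name}_T.npy");return c
E
python3 - <<'E'
from h import *
C=np.array([.546,.09]);yb=np.array([np.cos(np.radians(111.4)),np.sin(np.radians(111.4))])
for yw in (21.4,201.4,-158.6,111.4,-68.6):
    q=arm.solve_ik(np.r_[C,.2],R(yw));print(yw,None if q is None else np.round(q))
for yw in (9.8,189.8):
    q=arm.solve_ik([.446,-.269,.2],R(yw));print(yw,None if q is None else np.round(q))
p=C-.05*yb
arm.move_to(np.r_[p,.17],R(21.4));print(arm.current_t(),arm.current_ee_pos())
arm.sleep(.3)
c,im=snap("wrist","w1");a=cv2.resize(im[:,:,::-1],(800,600),interpolation=cv2.INTER_CUBIC);cv2.imwrite("pics/w1b.png",a)
E
```

```text
21.4 [  3.  23.  88.  -0.  68. -18.]
201.4 [  3.  23.  88.  -0.  68. 162.]
-158.6 [  3.  23.  88.  -0.  68. 162.]
111.4 [   3.   23.   88.   -0.   68. -108.]
-68.6 [ 3. 23. 88. -0. 68. 72.]
9.8 [-38.  21.  93.  -0.  66. -47.]
189.8 [-38.  21.  93.  -0.  66. 133.]
2.3333 [0.56424512 0.04421972 0.17005459]
```

View pics/w1b.png

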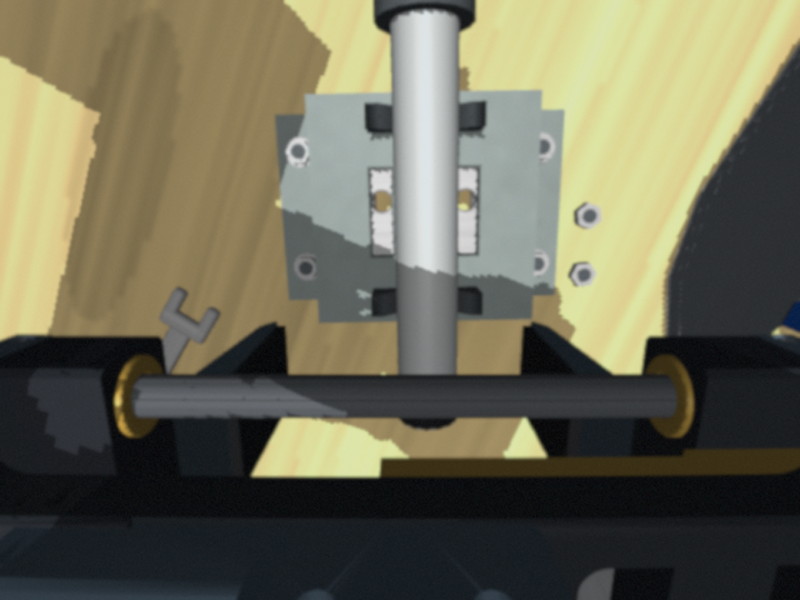

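The wrist view shows the plate corners at (304,94), (541,91), (531,318) and (318,321), the slots at (382,211) and (468,211), and the keeper holes at about (381,201) and (467,201). The post is vertical, with the collar face at (425,25). I'll enlarge this area.

```bash
python3 - <<'E'
import cv2
a=cv2.imread("pics/w1.png")[100:200,240:360];cv2.imwrite("pics/w1c.png",cv2.resize(a,None,fx=6,fy=6,interpolation=cv2.INTER_CUBIC))
E
```

```text
(no output)
```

View pics/w1c.png

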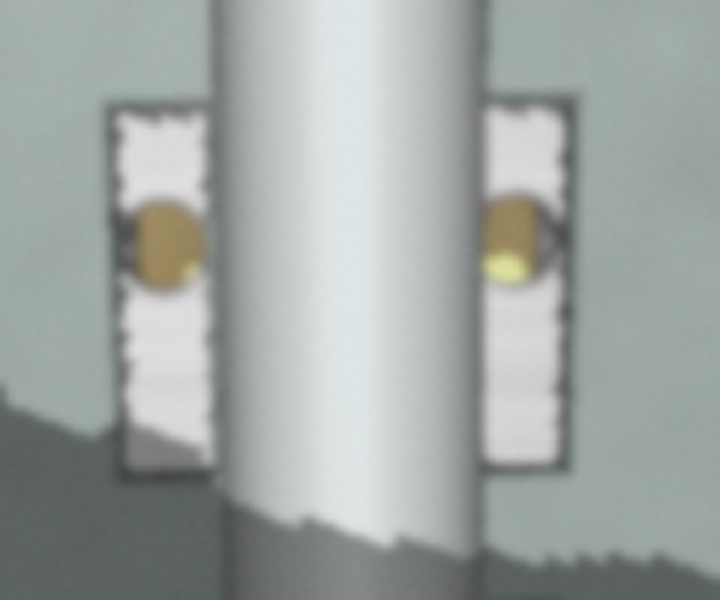

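The crop shows the slots' outer edges at (110,100)–(120,475) and (577,98)–(569,468), with hole centres at (163,245) and about (518,239).

```bash
python3 - <<'E'
from h import *
c=cal("w1");g=lambda x,y,z:at(c,240+x/6-.4,100+y/6-.4,z)
b=lambda x,y,z:at(c,x*.7-.15,y*.7-.15,z)
P=[g(110,100,.07),g(120,475,.07),g(577,98,.07),g(569,468,.07)]
cen=np.mean(P,0);ax=(P[2]+P[3]-P[0]-P[1])/2;yaw=np.degrees(np.arctan2(ax[1],ax[0]));ay=(P[0]+P[2]-P[1]-P[3])/2
print("slots c",cen,"w",np.linalg.norm(ax),"len",np.linalg.norm(ay),yaw,np.degrees(np.arctan2(ay[1],ay[0])))
Q=[b(304,94,.07),b(541,91,.07),b(531,318,.07),b(318,321,.07)]
print("plate c",np.mean(Q,0),[np.linalg.norm(Q[i]-Q[i-1]).round(4) for i in range(4)],np.degrees(np.arctan2(*((Q[1]+Q[2]-Q[0]-Q[3])[1::-1]))))
def loc(p,cen=cen,yaw=yaw):
    a=np.radians(yaw);d=p[:2]-cen[:2];return np.round([d[0]*np.cos(a)+d[1]*np.sin(a),-d[0]*np.sin(a)+d[1]*np.cos(a)],4)
print("holes",loc(g(163,245,.061)),loc(g(518,239,.061)))
print("post edges/axis z=.091",loc((b(394,60,.091)+b(460,60,.091))/2),loc((b(399,330,.091)+b(457,330,.091))/2),"collar",loc(b(427,28,.108)))
# wrist pic over the near U-bolt
arm.move_to([.462,-.30,.26],R(9.8));arm.sleep(.3)
c,im=snap("wrist","w2");cv2.imwrite("pics/w2b.png",cv2.resize(im[:,:,::-1],(800,600),interpolation=cv2.INTER_CUBIC));print(arm.current_t(),arm.current_force())
E
```

```text
slots c [0.55474247 0.10030991 0.07      ] w 0.06286156595174504 len 0.05026920404478966 22.061820010292976 112.20133261671704
plate c [0.55443225 0.09981192 0.07      ] [np.float64(0.1289), np.float64(0.1296), np.float64(0.1287), np.float64(0.1299)] 22.250521057792355
holes [-0.0251  0.006 ] [0.0249 0.0063]
post edges/axis z=.091 [0.0004 0.0749] [ 0.0011 -0.065 ] collar [-0.0005  0.084 ]
4.4167 [-0.23515892 -0.6276256   0.64051431]
```

View pics/w2b.png

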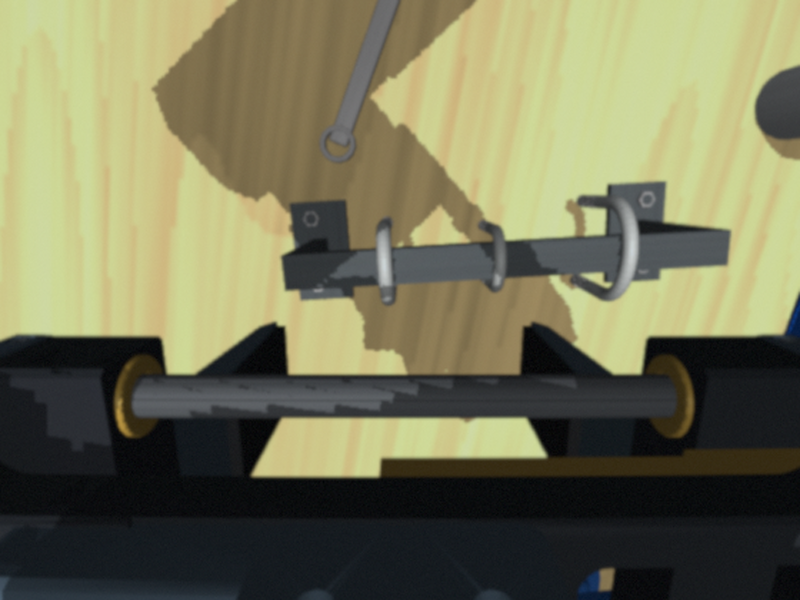

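The wrist view over the rail shows three bows: the near one spans about 83 px (≈57 mm, so it fits), the middle one about 68 px (small) and the far one about 105 px (large). I'll enlarge the near one.

```bash
python3 - <<'E'
import cv2
a=cv2.imread("pics/w2.png")[135:225,195:315];cv2.imwrite("pics/w2c.png",cv2.resize(a,None,fx=6,fy=6,interpolation=cv2.INTER_CUBIC))
E
```

```text
(no output)
```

View pics/w2c.png

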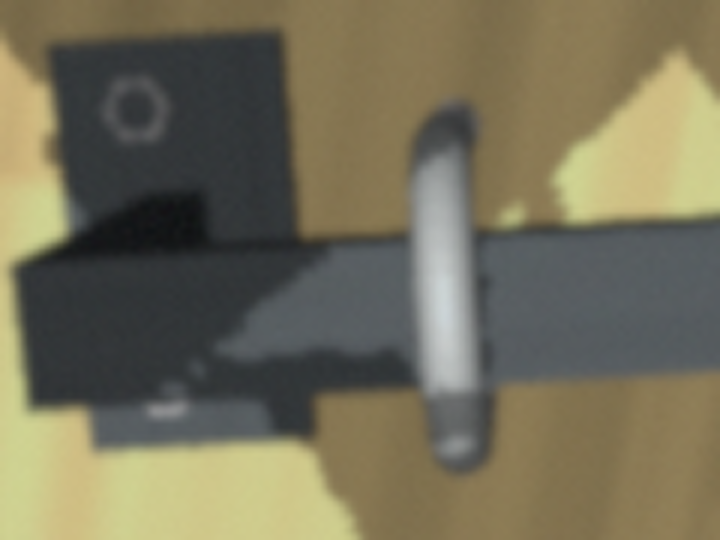

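```bash
python3 - <<'E'
from h import *
c=cal("w2");g=lambda x,y,z:at(c,195+x/6-.4,135+y/6-.4,z)
r=[g(300,245,.125),g(715,216,.125),g(320,393,.125),g(715,371,.125)]
for i in (0,2): d=r[i+1]-r[i];print("rail yaw",np.degrees(np.arctan2(d[1],d[0])))
print("rail centreline pt",(r[0]+r[1]+r[2]+r[3])/4)
a,b=g(443,235,.137),g(454.5,385,.137);d=a-b;print("bow mid",(a+b)/2,"yaw",np.degrees(np.arctan2(d[1],d[0])),np.linalg.norm(d))
t,u=g(446,103,.112),g(461,470,.119);print("ends",t,u,np.linalg.norm((t-u)[:2]),"mid",(t+u)/2)
# width at bow (rod): 
print(np.linalg.norm(g(414,310,.134)-g(481,310,.134)))
E
```

```text
rail yaw 13.884087792755368
rail yaw 13.133645719559564
rail centreline pt [ 0.45642986 -0.28121037  0.125     ]
bow mid [ 0.44673241 -0.28157266  0.137     ] yaw 103.70164689738021 0.02321119418989228
ends [ 0.44045484 -0.25223889  0.112     ] [ 0.45282765 -0.31044519  0.119     ] 0.05950680507305325 mid [ 0.44664124 -0.28134204  0.1155    ]
0.010350950037461336
```

```bash
cat >> h.py <<'E'
BC=np.array([.5547,.1003]);BY=22.2;_a=np.radians(BY)
BX=np.array([np.cos(_a),np.sin(_a),0]);BYv=np.array([-np.sin(_a),np.cos(_a),0])
def bw(x,y,z): return np.r_[BC,0]+x*BX+y*BYv+np.array([0,0,z])
def fb(): f=np.array(arm.current_force());return np.array([f@BX,f@BYv,f[2]])
E
python3 - <<'E'
from h import *
arm.grip(0.0)
Rm=R(BY-90)
arm.move_to(bw(0.0005,.175,.2),Rm);arm.move_l(bw(0.0005,.175,.084));arm.sleep(.2)
f0=fb();print("f0",f0,arm.current_t(),arm.current_width())
y=.16;arm.move_l(bw(0.0005,y,.084),feed=.05);print(fb()-f0)
log=[]
while y>.122:
    step=.002 if y>.134 else .0005
    y-=step;arm.move_l(bw(0.0005,y,.084),feed=.02);f=(fb()-f0);log.append((round(y,4),round(f[1],1)))
    if f[1]>13: break
print(log,arm.current_t())
arm.sleep(.3);print(fb()-f0)
arm.move_l(bw(0.0005,y+.004,.084),feed=.05)
arm.move_l(bw(0.0005,y+.04,.084));arm.move_l(bw(0.0005,y+.04,.2),feed=.25);print(arm.current_t())
E
```

```text
f0 [-0.30055234 -0.06478642  0.6714898 ] 9.075 0.000338733190799171
[ 0.81719963  0.35478394 -0.07003563]
[(0.158, np.float64(0.3)), (0.156, np.float64(0.0)), (0.154, np.float64(0.8)), (0.152, np.float64(-0.3)), (0.15, np.float64(3.7)), (0.148, np.float64(3.1)), (0.146, np.float64(3.0)), (0.144, np.float64(2.7)), (0.142, np.float64(3.2)), (0.14, np.float64(3.2)), (0.138, np.float64(3.1)), (0.136, np.float64(3.1)), (0.134, np.float64(3.2)), (0.1335, np.float64(4.6)), (0.133, np.float64(4.9)), (0.1325, np.float64(5.6)), (0.132, np.float64(5.5)), (0.1315, np.float64(5.1)), (0.131, np.float64(4.3)), (0.1305, np.float64(4.5)), (0.13, np.float64(5.3)), (0.1295, np.float64(5.1)), (0.129, np.float64(5.1)), (0.1285, np.float64(6.0)), (0.128, np.float64(5.0)), (0.1275, np.float64(4.4)), (0.127, np.float64(5.4)), (0.1265, np.float64(4.5)), (0.126, np.float64(5.5)), (0.1255, np.float64(4.4)), (0.125, np.float64(5.0)), (0.1245, np.float64(5.0)), (0.124, np.float64(6.1)), (0.1235, np.float64(10.2)), (0.123, np.float64(15.4))] 18.275
[ 0.46904969 15.06128626  1.45675774]
19.8333
```

```bash
python3 - <<'E'
from h import *
U=np.array([.4467,-.2815]);Ru=R(13.5)
arm.grip(.04)
arm.move_to(np.r_[U,.22],Ru);arm.move_l(np.r_[U,.15],feed=.15);arm.sleep(.15);f0=np.array(arm.current_force())
arm.move_l(np.r_[U,.1275],feed=.06);arm.sleep(.1);print(np.array(arm.current_force())-f0,arm.current_ee_pos())
arm.grip(.0);arm.sleep(.2);print(arm.current_width(),arm.current_grasp_force(),np.array(arm.current_force())-f0)
arm.move_l(np.r_[U,.24],feed=.12);arm.sleep(.2);print("lifted",arm.current_width(),np.array(arm.current_force())-f0,np.array(arm.current_torque()),arm.current_t())
arm.move_to(bw(0,.006,.245),R(BY-90));arm.sleep(.3)
print(arm.current_t(),arm.current_ee_pos(),bw(0,.006,.245),np.array(arm.current_force()))
c,im=snap("side","s3");w,im2=snap("wrist","w3")
p=proj(c,bw(0,.006,.2)).astype(int);print(p)
x0,y0=p-[60,55];a=cv2.resize(im[y0:y0+110,x0:x0+120,::-1],None,fx=4,fy=4,interpolation=cv2.INTER_CUBIC)
b=cv2.resize(im2[::,:,::-1],(320,240));o=np.zeros((440,800,3),np.uint8);o[:,:480]=a;o[:240,480:]=b;cv2.imwrite("pics/s3b.png",o)
E
```

```text
[-0.54017447  0.17512255 -0.75861017] [ 0.44682175 -0.28159349  0.12764006]
0.009199343891718085 30.000250283628702 [-0.9783538  -0.8883331   0.62143215]
lifted 0.009217483043662926 [-0.40131142  0.07334207 -0.35010048] [-0.1280033   0.03114463 -0.04048237] 26.2333
28.4917 [0.55248083 0.10560833 0.24501782] [0.55243296 0.10585522 0.245     ] [ 0.16234798  0.20557475 -1.8953171 ]
[279 162]
```

View pics/s3b.png

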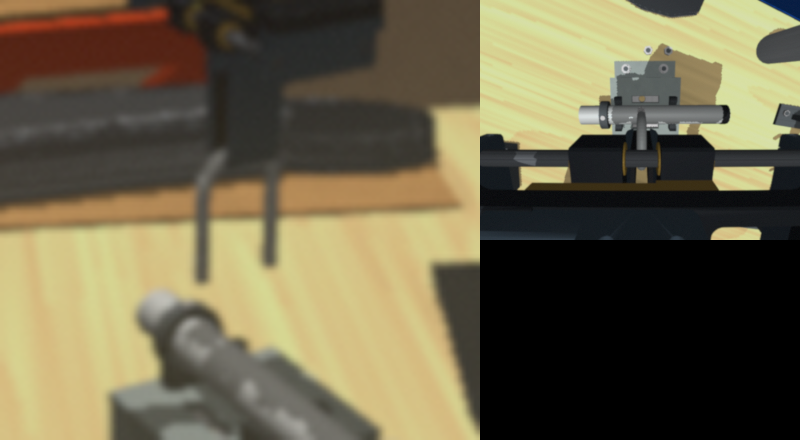

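The side view shows the U-bolt held upright above the post. Its leg ends are at about crop (201,281) and (269,265), and the leg tops at (204,185) and (272,165). I'll compare these with the expected projections.

```bash
python3 - <<'E'
from h import *
c=cal("s3","side")
s=lambda p:np.round((proj(c,p)-[219,107])*4+1.5,1)
for h in (.245,.248): 
  for x in (-.025,.025): print(h,x,"end centre",s(bw(x,.006,h-.079)),"up",s(bw(x,.006,h-.03)))
print("per mm x,y,z",s(bw(.026,.006,.166))-s(bw(.025,.006,.166)),s(bw(.025,.007,.166))-s(bw(.025,.006,.166)),s(bw(.025,.006,.167))-s(bw(.025,.006,.166)))
E
```

```text
0.245 -0.025 end centre [208.4 280.8] up [209.5 209.4]
0.245 0.025 end centre [275.7 264.2] up [278.1 193.8]
0.248 -0.025 end centre [208.5 276.5] up [209.6 204.9]
0.248 0.025 end centre [275.8 259.9] up [278.3 189.4]
per mm x,y,z [ 1.3 -0.4] [-0.8 -0.6] [ 0.  -1.4]
```

```bash
python3 - <<'E'
from h import *
o=np.zeros((590,800,3),np.uint8)
def crop(name,cam,x0,y0,w,h,f,pts):
    c=cal(name,cam);a=cv2.resize(cv2.imread(f"pics/{name}.png")[y0:y0+h,x0:x0+w],None,fx=f,fy=f,interpolation=cv2.INTER_CUBIC)
    for p,col in pts:
        q=(proj(c,p)-[x0,y0])*f+f/2-.5;cv2.drawMarker(a,tuple(int(round(v)) for v in q),col,cv2.MARKER_CROSS,9,1);print(name,np.round(q,1))
    return a
Rd=(0,0,255);G=(0,255,0)
P=[(bw(x,y,.07),Rd) for x in(-.065,.065) for y in (-.065,.065)]+[(bw(0,.115,.091),G),(bw(0,.079,.116),G)]+[(bw(x,.006,.167),G) for x in (-.025,.025)]
o[:560,:400]=crop("s3","side",225,140,100,140,4,P)
P=[(bw(0,.006,.257),Rd),(bw(.030,.006,.22),G),(bw(.025,.006,.167),G),(bw(.065,-.065,.07),Rd),(bw(.065,.065,.07),Rd)]
o[:580,400:]=crop("w3","wrist",230,105,100,145,4,P)
cv2.imwrite("pics/cmp.png",o)
E
```

```text
s3 [184.8 347.4]
s3 [ 85.9 256.7]
s3 [357.7 295. ]
s3 [250.7 212.1]
s3 [134.4 177.2]
s3 [160.4 165.5]
s3 [184.4 147.4]
s3 [251.7 130.8]
w3 [217.4 633. ]
w3 [216.3 357.4]
w3 [215.  333.8]
w3 [485.8 122.2]
w3 [-12.6 121.8]
```

View pics/cmp.png

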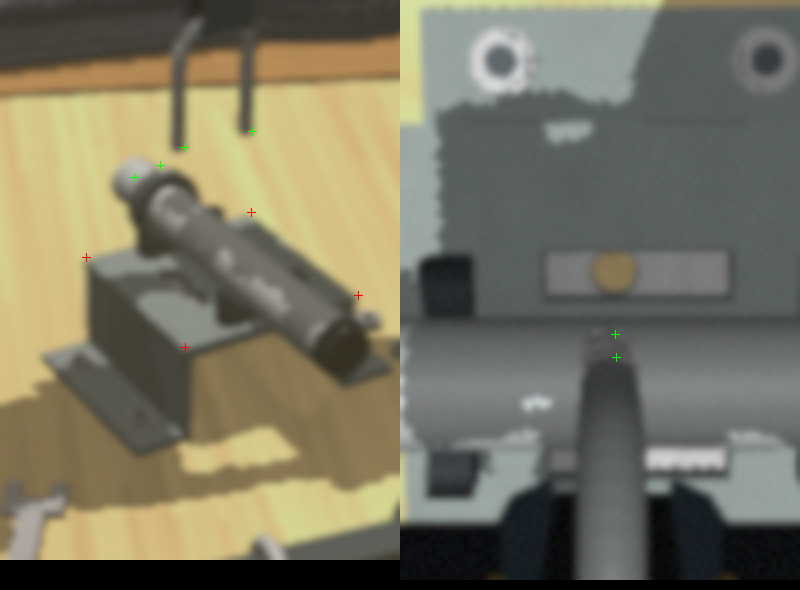

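The side markers for the plate corners match. In both views the leg ends sit about 3 mm to −x and 1.5 mm to +y of my prediction, while the keeper hole is at y≈+5.9 mm as measured before. I'll correct the TCP and go down by feel.

```bash
python3 - <<'E'
from h import *
x,y=.003,.0045
arm.move_l(bw(x,y,.2),feed=.1);arm.move_l(bw(x,y,.152),feed=.06);arm.sleep(.2)
f0=fb();print("f0",f0,arm.current_t());z=.152
while z>.126:
    z-=.0007;arm.move_l(bw(x,y,z),feed=.02);f=fb()-f0
    if np.abs(f).max()>2.5: arm.sleep(.1);f=fb()-f0;print(round(z,4),np.round(f,1),np.round(arm.current_torque(),2))
    if np.abs(f).max()>6: break
print(z,arm.current_t(),fb()-f0,arm.current_width())
E
```

```text
f0 [-0.2779396  -0.48879568 -0.96361593] 30.3417
0.1289 [0.6 0.7 1.3] [-0.03  0.05  0.  ]
0.1282 [0.9 0.3 4.4] [ 0.01  0.03 -0.  ]
0.1275 [2.3 0.5 4.1] [-0.08  0.01 -0.02]
0.12539999999999976 40.1417 [ 0.36145678 -0.99883227  1.25788555] 0.009521129291579887
```

```bash
python3 - <<'E'
from h import *
x,y=.003,.0045
f0=np.array([-.28,-.49,-.96]);z=.1254;log=[]
while z>.1100:
    z-=.001;arm.move_l(bw(x,y,z),feed=.025);f=fb()-f0;log.append((round(z,4),*np.round(f,1).tolist()))
    if np.abs(f).max()>22: break
for l in log: print(l)
print(arm.current_t(),arm.current_width(),np.round(arm.current_torque(),2))
snap("side","s4");a=cv2.imread("pics/s4.png")[130:270,210:350];cv2.imwrite("pics/s4b.png",cv2.resize(a,None,fx=4,fy=4,interpolation=cv2.INTER_CUBIC))
E
```

```text
(0.1244, 0.3, -0.3, -1.5)
(0.1234, 0.9, 0.1, -1.1)
(0.1224, 0.9, 0.1, -2.4)
(0.1214, 1.4, 0.8, -0.0)
(0.1204, 0.6, 0.3, -1.2)
(0.1194, 1.0, -0.5, -2.3)
(0.1184, 1.4, -0.5, -1.9)
(0.1174, 1.7, -0.2, 0.8)
(0.1164, 1.3, 0.0, -1.4)
(0.1154, 1.5, -0.0, -2.2)
(0.1144, 2.1, -0.5, -0.3)
(0.1134, 1.4, -0.3, -2.0)
(0.1124, 2.5, -0.3, -3.0)
(0.1114, 0.6, 0.4, -0.8)
(0.1104, 0.9, 0.2, -2.1)
(0.1094, 1.6, -0.0, -1.8)
44.1417 0.009332936932540777 [-0.11 -0.07 -0.04]
```

View pics/s4b.png

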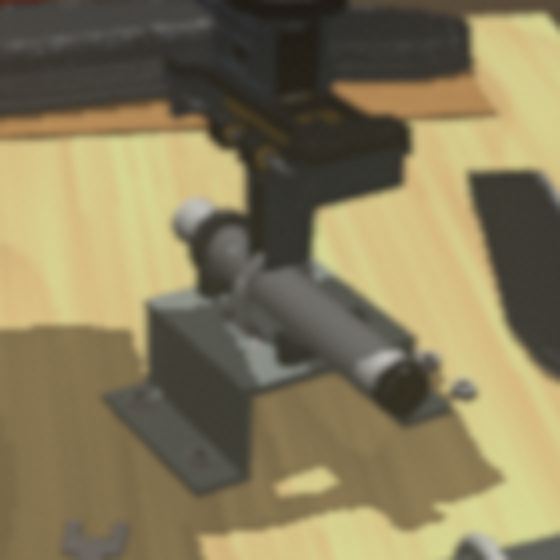

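The side crop shows the bow beside the post near (250,265), apparently slanted, and the spring force never appeared. I'll check with one composite that includes predicted leg lines.

```bash
python3 - <<'E'
from h import *
o=np.zeros((600,800,3),np.uint8)
def crop(name,cam,x0,y0,w,h,f,h0):
    c,im=snap(cam,name);a=cv2.resize(im[y0:y0+h,x0:x0+w,::-1],None,fx=f,fy=f,interpolation=cv2.INTER_CUBIC)
    pts=[bw(-.025,.006,.07),bw(-.025,.006,.09),bw(.025,.006,.07),bw(.025,.006,.09),bw(-.025,.025,.07),bw(-.025,-.025,.07)]
    for i,p in enumerate(pts):
        q=(proj(c,p)-[x0,y0])*f+f/2-.5;cv2.drawMarker(a,tuple(int(round(v)) for v in q),[(0,255,0),(0,0,255)][i%2] if i<4 else (255,255,0),cv2.MARKER_CROSS,7,1);print(name,np.round(q,1))
    return a
o[:480,:400]=crop("s5","side",245,170,50,60,8,0)
o[:300,400:]=crop("w5","wrist",180,60,200,150,2,0)
c=arm.get_calibration("top");p=proj(c,bw(0,0,.09)).astype(int)
o[300:600,400:800]=crop("t5","top",p[0]-33,p[1]-25,67,50,6,0)[:300,:400]
cv2.imwrite("pics/cmp5.png",o);print(arm.current_ee_pos(),bw(.003,.0045,.1094),arm.current_force())
E
```

```text
s5 [205.3 322.2]
s5 [206.1 268.9]
s5 [334.8 285.4]
s5 [336.7 232.7]
s5 [176.1 296.9]
s5 [254.2 364.7]
w5 [203.8 424.1]
w5 [203.7 449.9]
w5 [203.8 284.3]
w5 [203.7 297.8]
w5 [149.6 424.1]
w5 [292.3 424.1]
t5 [211.3 221.2]
t5 [208.9 216.3]
t5 [172.3 115. ]
t5 [169.2 108.1]
t5 [170.4 236.2]
t5 [278.  196.7]
[0.55564778 0.10558769 0.10925848] [0.55577733 0.10559994 0.1094    ] [ 0.99980538 -0.68312367 -2.99695132]
```

View pics/cmp5.png

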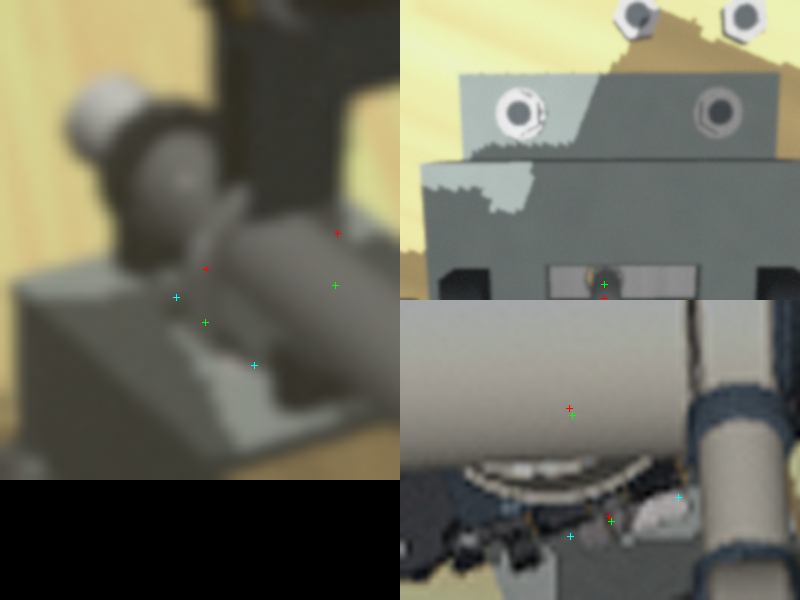

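The wrist inset shows the leg standing in the keeper hole at (604,278), with a sliver of the hole visible to its left. In the side inset the leg stands upright beside the post. So it's in and nearly down. Now I'll release and press on the bow top by feel.

```bash
python3 - <<'E'
from h import *
x,y=.0,.0055
arm.grip(.03);print(arm.current_t(),fb())
arm.move_l(bw(.003,.0045,.14),feed=.1)
arm.grip(0.);arm.move_l(bw(x,y,.126),feed=.06);arm.sleep(.15);f0=fb();print("f0",f0,arm.current_t());z=.126;log=[]
while z>.1165 and arm.current_t()<62:
    z-=.0005;arm.move_l(bw(x,y,z),feed=.02);f=fb()-f0;log.append((round(z,4),*np.round(f,1).tolist(),round(arm.current_ee_pos()[2],4)))
    if f[2]>20: break
for l in log: print(l)
print(arm.current_t())
E
```

```text
44.8583 [-0.23459702  0.27069525  0.34022967]
f0 [ 0.63528823  0.43200245 -0.37925014] 46.4583
(0.1255, -0.2, -0.8, -0.5, np.float64(0.1256))
(0.125, -0.2, -0.4, 0.6, np.float64(0.125))
(0.1245, -0.0, -0.3, -0.1, np.float64(0.1245))
(0.124, -0.4, -0.6, 1.0, np.float64(0.124))
(0.1235, -0.5, -0.0, 0.2, np.float64(0.1235))
(0.123, 0.5, -0.4, 0.2, np.float64(0.123))
(0.1225, -0.8, 0.7, 0.5, np.float64(0.1225))
(0.122, 0.2, -0.8, 0.6, np.float64(0.122))
(0.1215, -0.9, -1.1, -0.1, np.float64(0.1215))
(0.121, 0.2, -0.8, -0.1, np.float64(0.121))
(0.1205, -0.5, 0.1, 0.3, np.float64(0.1205))
(0.12, -0.8, -0.5, -0.1, np.float64(0.12))
(0.1195, 0.2, -0.7, 1.9, np.float64(0.1196))
(0.119, -0.3, 0.4, 3.9, np.float64(0.1191))
(0.1185, 0.5, -0.9, 3.6, np.float64(0.1185))
(0.118, -0.7, -0.4, 2.9, np.float64(0.1179))
(0.1175, -0.4, 0.4, 6.3, np.float64(0.1177))
(0.117, -1.4, -0.1, 12.7, np.float64(0.1175))
(0.1165, -3.7, -0.2, 17.4, np.float64(0.1173))
51.2083
```

```bash
python3 - <<'E'
from h import *
arm.move_l(bw(0,.0055,.122),feed=.03);arm.move_l(bw(0,.0055,.25),feed=.2);arm.sleep(.5);print(fb(),arm.current_t())
print(arm.sign_off())
E
```

```text
[-0.72651508  0.70629848 -0.29300715] 52.8333
the job is handed in; nothing more can be done
None
```

I handed the job in at 52.8 s: the collar is up against the bracket and the fitting U-bolt is pressed home over the post (bow felt at 117.7 mm, for 118 mm seated). The 8–15 N spring grip never showed clearly in the force readings (about 6 N at most before it seated), I couldn't check squareness after release, and sign-off returned no verdict.

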